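Fill the table caddy

TASK

Fill the wooden table caddy for the dining room: the jar with the green lid, the plain steel pepper shaker, the small herb jar with the white cap and the green box of toothpicks each stand upright in the pocket cut to its size, right down on the pocket's floor. The kitchen keeps its own look-alikes: leave the yellow-lidded jar, the red-capped jar, the blue-topped shaker and the beaker of loose toothpicks standing where they are. Set the things down rather than dropping them, and do not push the caddy away.

Things in the scene. Friction and masses are not known exactly. Their poses are not given: they have to be found in the camera images.
- caddy: Loose pale beech block, 186 x 186 mm, top at 40 mm, 1.3 kg, steel bow handle on each x end (228 mm over both), at any yaw. Origin: centre of the underside, z up. Four pockets in its top, chamfered, floors 10 mm above the origin (30 mm deep); centres in the caddy's x, y given with each thing: round 82 (-46, 44), 74 (46, 47), 63 mm (-46, -50); oblong 46 along x by 68 along y (46, -48).
- chili_jar: Belongs in the caddy. Glass jar with a GREEN lid, pinkish filling and a green label, nearly round: 64 mm (own x) by 68 mm (own y), 84 mm high, about 0.25 kg. Its pocket: round 82 mm, at (-46, 44) mm in the caddy's frame. Origin at the centre of the underside, z up. Stands on the worktop.
- pepper: Belongs in the caddy. Plain steel pepper shaker, all grey, round, 58 mm across at the foot, slightly narrower at the top, 95 mm high, about 0.16 kg. Its pocket: round 74 mm, at (46, 47) mm in the caddy's frame. Origin at the centre of the underside, z up. Stands on the worktop.
- herb_jar: Belongs in the caddy. Small herb jar with a WHITE cap (dark disc on top), white and navy label, round, 47 mm across, 98 mm high, about 0.11 kg. Its pocket: round 63 mm, at (-46, -50) mm in the caddy's frame. Origin at the centre of the underside, z up. Stands on the worktop.
- toothpick_box: Belongs in the caddy. Dark green upright card box of toothpicks, 30 mm (own x) by 52 mm (own y), 75 mm high, about 0.06 kg; grip it across the 30 mm. Its pocket: oblong, at (46, -48) mm in the caddy's frame; the 52 mm side goes along the caddy's y, either way round. Origin at the centre of the underside, z up. Stands on the worktop.
- yellow_lid_jar: The kitchen's own, stays where it stands: the same jar as the green-lidded one but with a YELLOW lid, 66 x 68 mm, 86 mm high. Origin at the centre of the underside, z up. Stands on the worktop.
- red_cap_jar: The kitchen's own, stays where it stands: the same small jar as the herb jar but with a RED cap, 48 mm across, 99 mm high. Origin at the centre of the underside, z up. Stands on the worktop.
- blue_top_shaker: The kitchen's own, stays where it stands: the same steel shaker but with a BLUE top, 58 mm across, 96 mm high. Origin at the centre of the underside, z up. Stands on the worktop.
- pick_beaker: The kitchen's own, stays where it stands: clear beaker full of loose toothpicks, round, 73 mm across, 124 mm high. Origin at the centre of the underside, z up. Stands on the worktop.
Things that resemble listed ones, but are neither listed nor needed, are in the scene too. What is shaped like the toothpick_box but orange or pink is not meant.

How it is judged:
At the end, for the whole second after the job is handed in: The four things stand upright (7 degrees), released, at rest, each in its own pocket: within 13 mm of its centre in the caddy's x and y, underside within 5 mm of its floor. The four kitchen containers stand upright within 3 cm of their places; the caddy stands flat within 5 cm of its own (x of chili_jar in the frame of caddy between -0.059 and -0.033 m and y of chili_jar in the frame of caddy between 0.031 and 0.057 m and z of chili_jar in the frame of caddy between 0.005 and 0.015 m and angle between each of chili_jar, pepper, herb_jar, toothpick_box, yellow_lid_jar, red_cap_jar, blue_top_shaker, pick_beaker, caddy's own z axis and vertical below 0.12 rad and linear speed of each of chili_jar, pepper, herb_jar, toothpick_box, caddy below 0.02 m/s and x of pepper in the frame of caddy between 0.033 and 0.059 m and y of pepper in the frame of caddy between 0.034 and 0.06 m and z of pepper in the frame of caddy between 0.005 and 0.015 m and x of herb_jar in the frame of caddy between -0.059 and -0.033 m and y of herb_jar in the frame of caddy between -0.063 and -0.037 m and z of herb_jar in the frame of caddy between 0.005 and 0.015 m and x of toothpick_box in the frame of caddy between 0.033 and 0.059 m and y of toothpick_box in the frame of caddy between -0.061 and -0.035 m and z of toothpick_box in the frame of caddy between 0.005 and 0.015 m and distance of each of yellow_lid_jar, red_cap_jar, blue_top_shaker, pick_beaker from where it was at the start of the episode below 0.03 m and distance of caddy from where it was at the start of the episode below 0.05 m); the robot touches nothing.
It fails at once if a kitchen container (yellow lid, red cap, blue top or beaker) is pushed more than 3 cm from its place (distance of any of yellow_lid_jar, red_cap_jar, blue_top_shaker, pick_beaker from where it was at the start of the episode above 0.03 m).
It fails at once if the caddy is shoved more than 5 cm (distance of caddy from where it was at the start of the episode above 0.05 m).
It fails at once if one of the four things is dropped (falls freely from more than about 7 cm above the worktop) ((height (world z) of chili_jar above 0.06 m and linear speed of chili_jar above 0.5 m/s and contact force between chili_jar and anything else below 0.05 N) or (height (world z) of pepper above 0.06 m and linear speed of pepper above 0.5 m/s and contact force between pepper and anything else below 0.05 N) or (height (world z) of herb_jar above 0.06 m and linear speed of herb_jar above 0.5 m/s and contact force between herb_jar and anything else below 0.05 N) or (height (world z) of toothpick_box above 0.06 m and linear speed of toothpick_box above 0.5 m/s and contact force between toothpick_box and anything else below 0.05 N)).
It also fails if it takes over 102 s, if anything falls off the work surface, if the arm or the gripper's body presses on something with over 40 N, if the wrist force passes 120 N, or if a joint passes its speed limit or range.

ROBOT

A 6-joint arm with a two-finger parallel gripper is mounted at the origin on a cart in front of the work surface, level with it; the furniture and walls round the work are solid. World frame = base frame: x ahead of the robot, y to its left, z up, the work surface at z = 0. Lengths are in m, angles in rad, forces in N, time in s.
With the tool pointing down it reaches from about 0.225 to 0.875 m from the base axis. Payload 3.4 kg.
Tool frame: the origin (TCP) lies at the very end of the fingers, on their centre line; the grasp point (between the pads) lies 19 mm behind it; z points along the fingers, y is the line along which they close (so a half turn about z gives the same grasp; the last joint's range is limited). The gripper opens to 85 mm and grips with 20 to 120 N. Pads are 22 mm wide; open, the fingers measure 114 mm over their backs; the gripper's body (76 mm by 85 mm) begins 54 mm behind the grasp point. The pads swing forward as they close: fully open they stand 13 mm farther back than shut.
Start: joints at [1.1, 0.276, 1.505, -0, 1.361, -0.121], TCP at [0.197, 0.54, 0.231] pointing down, gripper open.
Joint ranges: [-2.89, 2.89], [-0.75, 2.08], [0.22, 2.7], [-1.18, 4.32], [0.11, 2.71], [-2.7, 2.7]. Speed limits (rad/s): [2.57, 2.57, 3.14, 3.14, 3.14, 3.14].

INTERFACE

Orientations are given as a unit quaternion [w, x, y, z].
In Python, from rig import get_state, optics, sign_off gives the robot as it stands.
- The arm moves only by the tool send_rows, never from a script. Its argument "increments" is a list of rows, each an object with "gripper": the gripper's target within -1 to 1 (shut at 1, half-way at 0, fully open at -1); "linear": the shift along the world's x, y, z in m, a list of three; "delta_rot": the turn, a rotation vector about the world's x, y, z in rad, a list of three. In form: [{"gripper": gripper, "linear": [dx, dy, dz], "delta_rot": [rx, ry, rz]}, ...]. A call has 1 to 8 rows; each row is the pose to reach, as a shift and turn from the pose commanded when the call began; what a row does not reach only later rows make up. A row lasts 1/10 s, in which the tool goes at most 50 mm and 8.59 degrees, less where a joint would pass 70% of its speed; a pose out of reach is approached as far as the arm can. A call with a gripper value outside its range is refused whole. The fingers move at their own pace and stop on an object; "newtons" is the grip in N (left out, the last holds). Time passes only in rows, so rows that repeat a pose let the fingers close. It gives the time, the measured TCP pose, the force, the opening and the grip force at its end, in the units of the state.
- get_state(): the state, without advancing time (a new reading comes with each control period).
- optics.get_image(name): name is "side" or "top" or "wrist"; returns a dict with "pixels" (384x512x3 uint8, blue, green, red), "K" (3x3 intrinsics, pixels), "rvec" (rotation vector, rad) and "tvec" (3), from world to camera coordinates, as OpenCV has them; the wrist camera has in their place "T_tool_cam" (4x4, takes a point from camera to tool coordinates, whose origin is the TCP and whose axes are the flange's). Camera axes: x right, y down, z forward; pixel columns grow to the right and rows downward; lengths in m; the calibration is good to about 2 mm. A picture is of the moment at which its call begins: read the wrist's pose just before it. There is no depth.
- sign_off(): hands the job in; it is judged then, once.
The state is a dict: "clock": time; "qpos": joint angles; "qd": joint speeds; "effort": joint torques, N m; "position": TCP position; "ee_rot": TCP orientation; "contact_force": force on the tool from outside, world axes, zero at the start; "moment": the same for the moment, N m; "width": finger opening in m; "gripper_force": force on a finger pad.
Only numpy, scipy, OpenCV 4.12 (cv2) and the standard library are available. Lean on these libraries where they do the work, as an engineer would, in place of code of your own. Each camera call takes 0.05 s, during which the arm holds its last target. There are 200 camera calls.

## Working session

There is one attempt and no reset: what is moved stays moved. The work goes in short steps, Python scripts to look and compute and a tool call to move; the robot and the scene stay as the last step left them, time stands still between calls to the robot, and variables do not carry over. Pictures are saved under pics/ and viewed, at most 14 in all, crops included, and the job is handed in when it is done.

Besides the shell and the picture viewer there is one more tool, called by a JSON object that holds its "api" and its "payload". send_rows: Moves the arm, as the interface text tells. Its arguments: {"type":"object","properties":{"increments":{"type":"array"},"newtons":{"type":"number"}},"required":["increments"]}

```bash
mkdir -p pics; ls; python3 - <<'E'
from rig import get_state, optics
import cv2,numpy as np
print(get_state())
for n in ["top","side"]:
    r=optics.get_image(n); cv2.imwrite(f"pics/{n}0.png",cv2.resize(r["pixels"],(800,600),interpolation=cv2.INTER_CUBIC))
    np.savez(f"{n}0.npz",**r)
    R=cv2.Rodrigues(np.array(r["rvec"]))[0]; print(n,r["K"],-R.T@np.array(r["tvec"]).ravel(),R)
E
```

```text
pics
{'clock': 0.0, 'qpos': array([ 1.10001892e+00,  2.76593492e-01,  1.50619509e+00,  2.78453871e-05,
        1.36067599e+00, -1.20996140e-01]), 'qd': array([ 2.41832337e-04,  6.51421619e-04,  7.96885590e-05,  1.87548740e-03,
       -1.71391622e-03, -1.88498079e-03]), 'effort': array([-4.07856969e-04, -4.16768610e+01, -2.45810813e+01, -3.76528760e-04,
        1.09673876e-02, -1.78997971e-05]), 'position': array([0.19679015, 0.53969056, 0.23041588]), 'ee_rot': array([-2.85937302e-04,  1.74003237e-01,  9.84744636e-01, -8.91318101e-04]), 'contact_force': array([-0.31038353, -1.07080011,  0.23138911]), 'moment': array([-0.00601607, -0.01461127,  0.01175427]), 'gripper_force': 0.0, 'width': 0.08521836844815953}
top [[405.68953237   0.         254.01607301]
 [  0.         405.68953237 191.60181363]
 [  0.           0.           1.        ]] [ 0.19182234 -0.01158442  1.33163774] [[ 0.03412373 -0.99940702 -0.00460305]
 [-0.97572283 -0.03231739 -0.21661153]
 [ 0.21633432  0.0118829  -0.97624703]]
side [[432.4232087    0.         258.25725159]
 [  0.         432.4232087  193.54802467]
 [  0.           0.           1.        ]] [-0.1283687  1.0227029  0.5047044] [[-0.85296271 -0.52194385  0.00540609]
 [-0.19550038  0.30985007 -0.93046899]
 [ 0.48397749 -0.79471225 -0.36633078]]
```

View pics/top0.png

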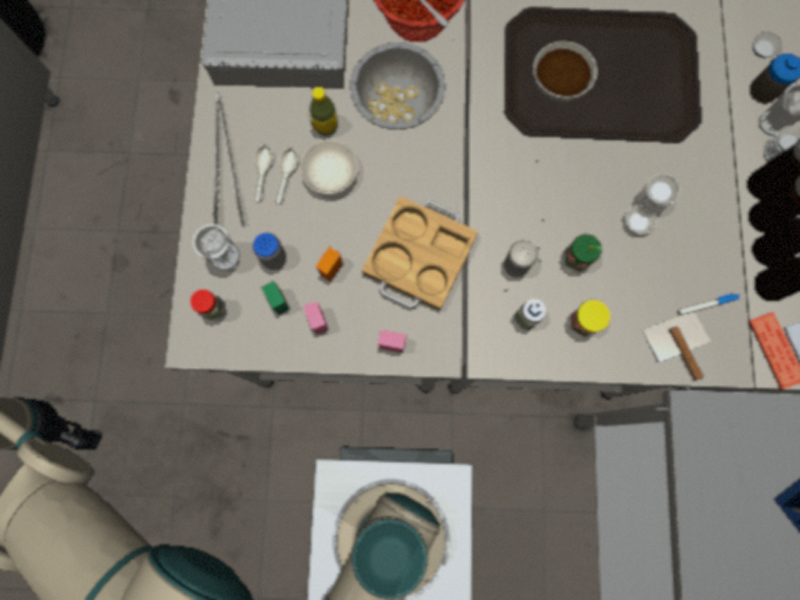

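View pics/side0.png

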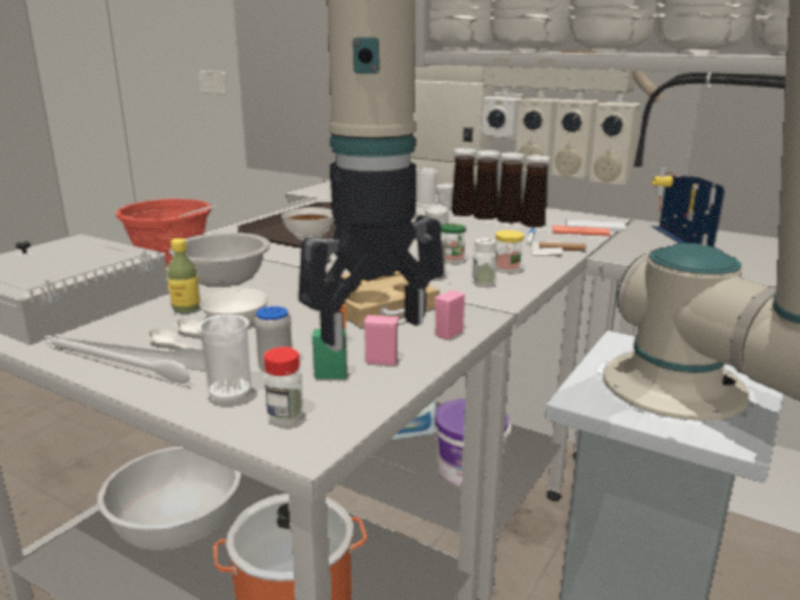

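The top view shows these, by pixel (800x600 view):
- **Jars:** green lid (584,252), yellow lid (592,317).
- **Shakers:** plain grey (521,258), blue top (268,250).
- **Small jars:** white cap with a dark disc (532,313), red cap (206,305).
- **Boxes:** green (275,298), orange (329,263), pink (316,317 and 392,341).
- **Others:** caddy (420,252), beaker (215,246).

The chosen ones match on colour: green lid, all-grey shaker, white cap and green box. I'll confirm in enlarged crops.

```bash
python3 - <<'E'
import cv2,numpy as np
p=np.load("top0.npz")["pixels"]
# caddy + right group ; box
a=cv2.resize(p[120:220,225:405],None,fx=4.4,fy=4.4,interpolation=cv2.INTER_CUBIC)
cv2.imwrite("pics/crA.png",a)
b=cv2.resize(p[140:220,115:235],None,fx=6,fy=6,interpolation=cv2.INTER_CUBIC)
cv2.imwrite("pics/crB.png",b)
E
```

```text
(no output)
```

View pics/crA.png

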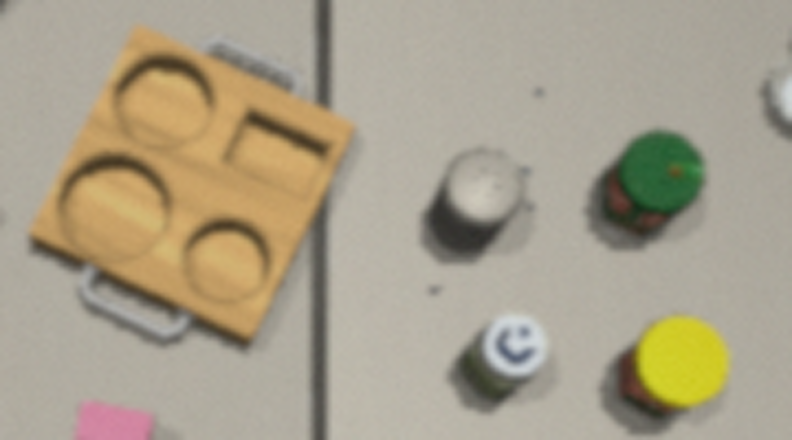

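View pics/crB.png

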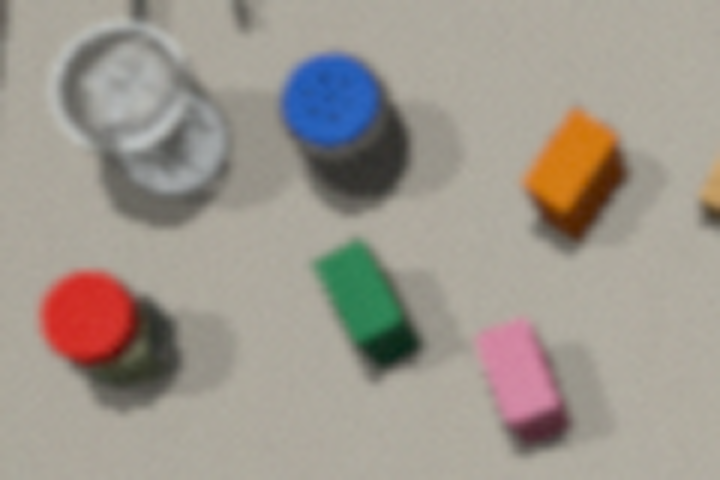

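The crops confirm the targets. In crop A the green lid is at (661,172), the grey shaker top at (484,185) and the white cap at (515,345). In crop B the green box top is at (361,289), and the beaker, blue, red, orange and pink items are clearly distinct. The caddy's top corners in A are (137,26), (355,125), (248,343) and (32,236).

```bash
cat > h.py <<'E'
import cv2,numpy as np
def ray(r,u,v,z):
    "world point at height z seen at pixel u,v of a fixed camera image"
    R=cv2.Rodrigues(np.array(r["rvec"]))[0]; c=-R.T@np.array(r["tvec"]).ravel()
    d=R.T@np.linalg.inv(r["K"])@[u,v,1]
    return (c+d*(z-c[2])/d[2])
E
python3 - <<'E'
import numpy as np; from h import ray
r=dict(np.load("top0.npz"))
A=lambda u,v,z: ray(r,225+(u+.5)/4.4-.5,120+(v+.5)/4.4-.5,z)[:2].round(4)
B=lambda u,v,z: ray(r,115+(u+.5)/6-.5,140+(v+.5)/6-.5,z)[:2].round(4)
print("chili",A(661,172,.084),A(622,172,.084)-A(702,172,.084),"pepper",A(484,185,.095),"herb",A(515,345,.098),"yel",A(683,362,.086))
c=np.array([A(*p,.04) for p in [(137,26),(355,125),(248,343),(32,236)]]);print(c,c.mean(0),np.linalg.norm(c-np.roll(c,1,0),axis=1))
cc=c.mean(0)
e=[(c[0]-c[3])+(c[1]-c[2]),(c[0]-c[1])+(c[3]-c[2])]
yaw=np.mean([np.arctan2(e[0][1],e[0][0]),np.arctan2(e[1][1],e[1][0])-np.pi/2]);print("yaw",yaw)
Rm=np.array([[np.cos(yaw),-np.sin(yaw)],[np.sin(yaw),np.cos(yaw)]])
for n,p,q in [("chili",(-.046,.044),(115,208)),("pep",(.046,.047),(163,105)),("herb",(-.046,-.05),(227,262)),("box",(.046,-.048),(277,152))]:
    print(n,(cc+Rm@p).round(4),A(*q,.04))
b=np.array([B(*p,.075) for p in [(357,239),(313,265),(366,339),(408,313)]]);print(b,b.mean(0),np.linalg.norm(b-np.roll(b,1,0),axis=1))
l=b[0]-b[3]+b[1]-b[2];print("long dir",np.arctan2(l[1],l[0]))
print("blue",B(332,100,.096),"red",B(89,317,.099),"beaker",B(122,87,.124),"orange",B(573,158,.075),"pink",B(520,365,.075))
E
```

```text
chili [ 0.589  -0.3795] [-0.0019  0.0581] pepper [ 0.5715 -0.2487] herb [ 0.4538 -0.2689] yel [ 0.448  -0.3903]
[[ 0.7071  0.0061]
 [ 0.6327 -0.1619]
 [ 0.4611 -0.0841]
 [ 0.5375  0.0791]] [ 0.5846 -0.0402] [0.18464333 0.1837372  0.18841284 0.18019767]
yaw -0.4217100021654704
chili [0.5606 0.0188] [0.5613 0.0178]
pep [ 0.6458 -0.0161] [ 0.6439 -0.0158]
herb [ 0.5222 -0.067 ] [ 0.5223 -0.0672]
box [ 0.6069 -0.1028] [ 0.6093 -0.1031]
[[0.5017 0.2605]
 [0.4867 0.2828]
 [0.4475 0.2516]
 [0.4623 0.2304]] [0.47455  0.256325] [0.04958195 0.02687545 0.0501007  0.02585498]
long dir 0.6623630097033135
blue [0.572  0.2751] red [0.4495 0.3913] beaker [0.5669 0.3783] orange [0.5503 0.148 ] pink [0.4363 0.1694]
```

{"api": "send_rows", "payload": {"increments": [{"gripper":-1,"linear":[0.018,-0.042,0],"delta_rot":[0,0,0]},{"gripper":-1,"linear":[0.036,-0.084,0],"delta_rot":[0,0,0]},{"gripper":-1,"linear":[0.054,-0.126,0],"delta_rot":[0,0,0]},{"gripper":-1,"linear":[0.072,-0.168,0],"delta_rot":[0,0,0]},{"gripper":-1,"linear":[0.09,-0.21,0],"delta_rot":[0,0,0]},{"gripper":-1,"linear":[0.108,-0.252,0],"delta_rot":[0,0,0]},{"gripper":-1,"linear":[0.126,-0.294,0],"delta_rot":[0,0,0]},{"gripper":-1,"linear":[0.144,-0.336,0],"delta_rot":[0,0,0]}], "newtons": 40}}

```text
clock: 0.9
position: [0.3411, 0.2025, 0.2312]
ee_rot: [0.0, 0.174, 0.985, 0.0]
contact_force: [1.5, -0.2, 0.3]
width: 0.0855
gripper_force: 0.0
```

{"api": "send_rows", "payload": {"increments": [{"gripper":-1,"linear":[0.25,-0.584,-0.03],"delta_rot":[0,0,0]},{"gripper":-1,"linear":[0.25,-0.584,-0.03],"delta_rot":[0,0,0]},{"gripper":-1,"linear":[0.25,-0.584,-0.03],"delta_rot":[0,0,0]},{"gripper":-1,"linear":[0.25,-0.584,-0.03],"delta_rot":[0,0,0]},{"gripper":-1,"linear":[0.25,-0.584,-0.03],"delta_rot":[0,0,0]},{"gripper":-1,"linear":[0.25,-0.584,-0.03],"delta_rot":[0,0,0]},{"gripper":-1,"linear":[0.25,-0.584,-0.03],"delta_rot":[0,0,0]},{"gripper":-1,"linear":[0.25,-0.584,-0.03],"delta_rot":[0,0,0]}]}}

```text
clock: 1.7
position: [0.4985, -0.1651, 0.212]
ee_rot: [-0.0, 0.174, 0.985, 0.0]
contact_force: [1.2, 0.4, 0.0]
width: 0.0855
gripper_force: 0.0
```

{"api": "send_rows", "payload": {"increments": [{"gripper":-1,"linear":[0.09,-0.214,-0.022],"delta_rot":[0,0,0]},{"gripper":-1,"linear":[0.09,-0.214,-0.022],"delta_rot":[0,0,0]},{"gripper":-1,"linear":[0.09,-0.214,-0.022],"delta_rot":[0,0,0]},{"gripper":-1,"linear":[0.09,-0.214,-0.022],"delta_rot":[0,0,0]},{"gripper":-1,"linear":[0.09,-0.214,-0.022],"delta_rot":[0,0,0]},{"gripper":-1,"linear":[0.09,-0.214,-0.022],"delta_rot":[0,0,0]},{"gripper":-1,"linear":[0.09,-0.214,-0.022],"delta_rot":[0,0,0]}]}}

```text
clock: 2.4
position: [0.5878, -0.3772, 0.189]
ee_rot: [-0.001, 0.175, 0.985, 0.001]
contact_force: [0.8, 0.5, 0.5]
width: 0.085
gripper_force: 0.0
```

```bash
cat >> h.py <<'E'
def wrist(name):
    "save an enlarged wrist picture with the state it was taken at"
    from rig import get_state,optics
    s=get_state(); r=optics.get_image("wrist")
    cv2.imwrite(f"pics/{name}.png",cv2.resize(r["pixels"],(800,600),interpolation=cv2.INTER_CUBIC))
    np.savez(f"{name}.npz",pos=s["position"],q=s["ee_rot"],K=r["K"],T=r["T_tool_cam"])
    print(s["clock"],s["position"],s["width"])
def wpt(name,u,v,z):
    "world point at height z seen at pixel u,v of the 800x600 wrist picture"
    from scipy.spatial.transform import Rotation as Ro
    d=np.load(name+".npz"); R=Ro.from_quat(np.roll(d["q"],-1)).as_matrix()
    u,v=(u+.5)*.64-.5,(v+.5)*.64-.5
    T=d["T"]; c=d["pos"]+R@T[:3,3]; a=R@T[:3,:3]@np.linalg.inv(d["K"])@[u,v,1]
    return (c+a*(z-c[2])/a[2])[:2].round(4)
E
python3 -c "from h import *; wrist('w1')"
```

```text
2.4 [ 0.58776945 -0.377201    0.1889657 ] 0.08499130468471643
```

View pics/w1.png

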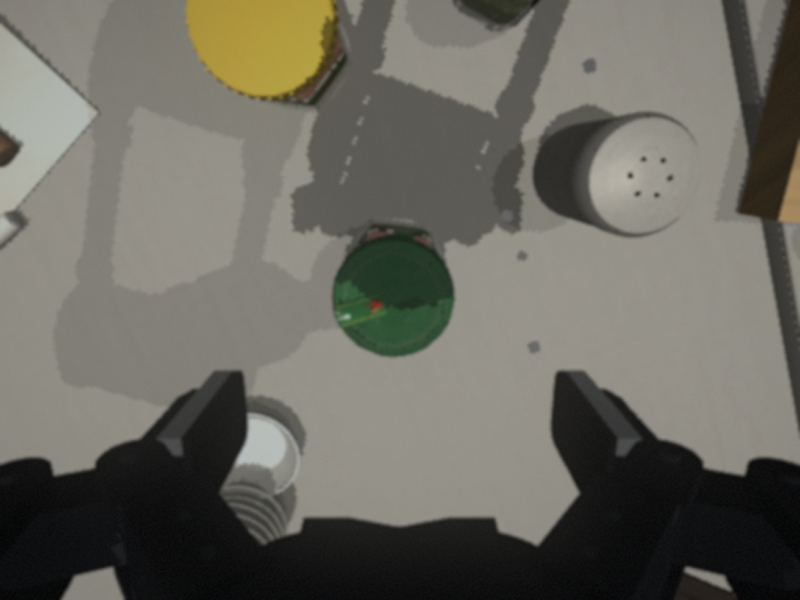

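The wrist view shows the green lid centred at (394,296), between the fingers laterally. The grey shaker top is at (643,173) and the yellow lid at (262,30).

```bash
python3 -c "
from h import *
print(wpt('w1',394,296,.084),wpt('w1',334,296,.084)-wpt('w1',454,296,.084),wpt('w1',645,174,.093))"
```

```text
[ 0.5886 -0.38  ] [-0.0208 -0.057 ] [ 0.5713 -0.2511]
```

{"api": "send_rows", "payload": {"increments": [{"gripper":-1,"linear":[0,-0.001,-0.03],"delta_rot":[0,0,0]},{"gripper":-1,"linear":[0,-0.001,-0.06],"delta_rot":[0,0,0]},{"gripper":-1,"linear":[0,-0.001,-0.09],"delta_rot":[0,0,0]},{"gripper":-1,"linear":[0,-0.001,-0.12],"delta_rot":[0,0,0]},{"gripper":-1,"linear":[0,-0.001,-0.14],"delta_rot":[0,0,0]},{"gripper":-1,"linear":[0,-0.001,-0.154],"delta_rot":[0,0,0]},{"gripper":-1,"linear":[0,-0.001,-0.154],"delta_rot":[0,0,0]}]}}

```text
clock: 3.15
position: [0.5871, -0.376, 0.035]
ee_rot: [-0.002, 0.173, 0.985, 0.001]
contact_force: [0.1, 0.6, 0.2]
width: 0.0851
gripper_force: 0.0
```

{"api": "send_rows", "payload": {"increments": [{"gripper":1,"linear":[0,0,0],"delta_rot":[0,0,0]},{"gripper":1,"linear":[0,0,0],"delta_rot":[0,0,0]},{"gripper":1,"linear":[0,0,0],"delta_rot":[0,0,0]},{"gripper":1,"linear":[0,0,0],"delta_rot":[0,0,0]},{"gripper":1,"linear":[0,0,0],"delta_rot":[0,0,0]}]}}

```text
clock: 3.65
position: [0.5892, -0.379, 0.039]
ee_rot: [0.002, 0.174, 0.985, -0.001]
contact_force: [-1.7, 0.5, 6.2]
width: 0.0651
gripper_force: 44.5
```

{"api": "send_rows", "payload": {"increments": [{"gripper":1,"linear":[0,0,0.02],"delta_rot":[0,0,0]},{"gripper":1,"linear":[0,0,0.05],"delta_rot":[0,0,0]},{"gripper":1,"linear":[0,0,0.08],"delta_rot":[0,0,0]},{"gripper":1,"linear":[0,0,0.11],"delta_rot":[0,0,0]},{"gripper":1,"linear":[0,0.02,0.13],"delta_rot":[0,0,0]},{"gripper":1,"linear":[-0.003,0.05,0.14],"delta_rot":[0,0,0]},{"gripper":1,"linear":[-0.006,0.09,0.14],"delta_rot":[0,0,0]},{"gripper":1,"linear":[-0.01,0.13,0.14],"delta_rot":[0,0,0]}]}}

```text
clock: 4.45
position: [0.5778, -0.2457, 0.1767]
ee_rot: [0.0, 0.174, 0.985, 0.001]
contact_force: [0.5, 1.1, -3.9]
width: 0.0642
gripper_force: 45.7
```

{"api": "send_rows", "payload": {"increments": [{"gripper":1,"linear":[-0.003,0.04,0],"delta_rot":[0,0,0]},{"gripper":1,"linear":[-0.006,0.08,0],"delta_rot":[0,0,0]},{"gripper":1,"linear":[-0.009,0.12,0],"delta_rot":[0,0,0]},{"gripper":1,"linear":[-0.012,0.16,0],"delta_rot":[0,0,0]},{"gripper":1,"linear":[-0.014,0.2,0],"delta_rot":[0,0,0]},{"gripper":1,"linear":[-0.016,0.235,0],"delta_rot":[0,0,0]},{"gripper":1,"linear":[-0.018,0.26,0],"delta_rot":[0,0,0]},{"gripper":1,"linear":[-0.018,0.269,0],"delta_rot":[0,0,0]}]}}

```text
clock: 5.25
position: [0.5585, 0.0246, 0.1763]
ee_rot: [-0.001, 0.173, 0.985, 0.001]
contact_force: [-0.2, 0.6, -2.4]
width: 0.0645
gripper_force: 45.7
```

{"api": "send_rows", "payload": {"increments": [{"gripper":1,"linear":[0,0,-0.02],"delta_rot":[0,0,0]},{"gripper":1,"linear":[0,0,-0.04],"delta_rot":[0,0,0]},{"gripper":1,"linear":[0,0,-0.06],"delta_rot":[0,0,0]},{"gripper":1,"linear":[0,0,-0.07],"delta_rot":[0,0,0]},{"gripper":1,"linear":[0,0,-0.08],"delta_rot":[0,0,0]},{"gripper":1,"linear":[0,0,-0.08],"delta_rot":[0,0,0]}]}}

```text
clock: 5.85
position: [0.5595, 0.0208, 0.0954]
ee_rot: [-0.001, 0.174, 0.985, -0.0]
contact_force: [-1.3, 1.2, -3.1]
width: 0.0645
gripper_force: 45.7
```

```bash
python3 -c "
from rig import get_state
s=get_state();print(s)
from h import *; wrist('w2')
print(get_state()['position'])"
```

```text
{'clock': 5.85, 'qpos': array([-8.71774719e-02,  3.63640152e-01,  1.73850941e+00,  5.82700012e-05,
        1.04182069e+00, -1.30788112e+00]), 'qd': array([-0.00100064, -0.0149229 , -0.02574165,  0.00010824,  0.01785522,
       -0.00044664]), 'effort': array([-2.06266047e-02, -4.41671383e+01, -2.16510862e+01,  1.88909025e-04,
       -2.13152971e-01,  1.85437043e-04]), 'position': array([0.55947355, 0.02078554, 0.09538013]), 'ee_rot': array([-1.18642079e-03,  1.74168152e-01,  9.84715208e-01, -7.92857714e-05]), 'contact_force': array([-1.25462623,  1.20558198, -3.05719935]), 'moment': array([0.01878448, 0.03323016, 0.01235197]), 'gripper_force': 45.682769268751144, 'width': 0.06452998586207222}
5.85 [0.55947355 0.02078554 0.09538013] 0.06452998586207222
[0.56018421 0.02075851 0.09626407]
```

View pics/w2.png

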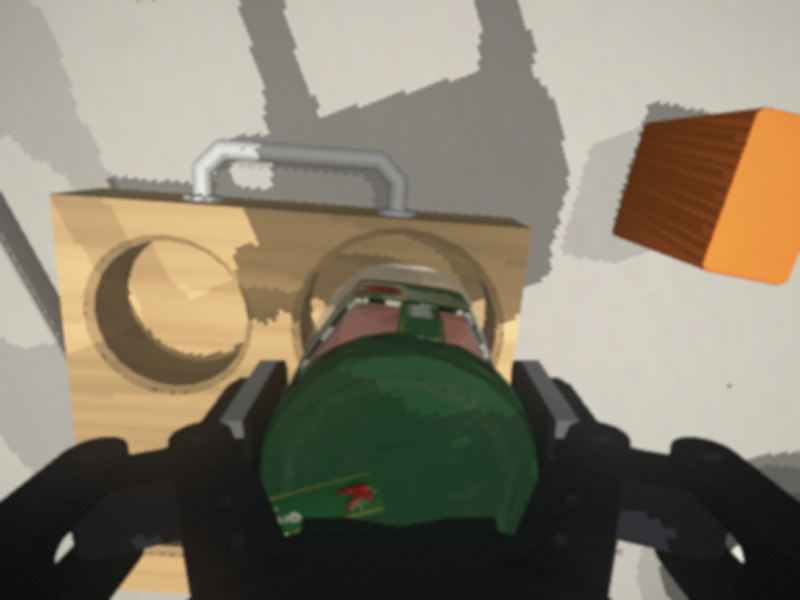

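The wrist view shows the jar held, dipping towards the large pocket. The caddy's near corners are at (52,194) and (531,225), and the 63 mm pocket rim is centred near (168,314).

```bash
python3 -c "
from h import *
print(wpt('w2',52,194,.04),wpt('w2',531,225,.04),wpt('w2',168,314,.039))"
```

```text
[ 0.4642 -0.0864] [0.5387 0.0831] [ 0.5231 -0.067 ]
```

{"api": "send_rows", "payload": {"increments": [{"gripper":1,"linear":[0.0015,-0.001,-0.012],"delta_rot":[0,0,0]},{"gripper":1,"linear":[0.0015,-0.001,-0.024],"delta_rot":[0,0,0]},{"gripper":1,"linear":[0.0015,-0.001,-0.034],"delta_rot":[0,0,0]},{"gripper":1,"linear":[0.0015,-0.001,-0.041],"delta_rot":[0,0,0]},{"gripper":1,"linear":[0.0015,-0.001,-0.046],"delta_rot":[0,0,0]},{"gripper":1,"linear":[0.0015,-0.001,-0.048],"delta_rot":[0,0,0]},{"gripper":1,"linear":[0.0015,-0.001,-0.048],"delta_rot":[0,0,0]}]}}

```text
clock: 6.6
position: [0.5613, 0.02, 0.0491]
ee_rot: [-0.0, 0.174, 0.985, -0.0]
contact_force: [-3.1, 0.4, 2.5]
width: 0.0645
gripper_force: 46.1
```

{"api": "send_rows", "payload": {"increments": [{"gripper":1,"linear":[0,0,-0.001],"delta_rot":[0,0,0]},{"gripper":-0.8,"linear":[0,0,-0.001],"delta_rot":[0,0,0]},{"gripper":-0.8,"linear":[0,0,-0.001],"delta_rot":[0,0,0]},{"gripper":-0.8,"linear":[0,0,-0.001],"delta_rot":[0,0,0]},{"gripper":-0.8,"linear":[0,0,-0.001],"delta_rot":[0,0,0]}]}}

```text
clock: 7.1
position: [0.5621, 0.0198, 0.0474]
ee_rot: [0.0, 0.174, 0.985, 0.0]
contact_force: [-1.0, 0.3, -0.4]
width: 0.0769
gripper_force: 0.0
```

{"api": "send_rows", "payload": {"increments": [{"gripper":-0.8,"linear":[0,0,0.02],"delta_rot":[0,0,0]},{"gripper":-0.8,"linear":[0,0,0.05],"delta_rot":[0,0,0]},{"gripper":-0.8,"linear":[0,0,0.09],"delta_rot":[0,0,0]},{"gripper":-1,"linear":[0,0,0.13],"delta_rot":[0,0,0]},{"gripper":-1,"linear":[0,-0.04,0.14],"delta_rot":[0,0,0]},{"gripper":-1,"linear":[0,-0.085,0.14],"delta_rot":[0,0,0]},{"gripper":-1,"linear":[0.003,-0.13,0.14],"delta_rot":[0,0,0]},{"gripper":-1,"linear":[0.006,-0.175,0.14],"delta_rot":[0,0,0]}]}}

```text
clock: 7.9
position: [0.5678, -0.1566, 0.1878]
ee_rot: [0.0, 0.174, 0.985, 0.0]
contact_force: [0.8, -0.3, 0.7]
width: 0.085
gripper_force: 0.0
```

{"api": "send_rows", "payload": {"increments": [{"gripper":-1,"linear":[0.0035,-0.04,0],"delta_rot":[0,0,0]},{"gripper":-1,"linear":[0.0035,-0.08,-0.01],"delta_rot":[0,0,0]},{"gripper":-1,"linear":[0.0035,-0.094,-0.03],"delta_rot":[0,0,0]},{"gripper":-1,"linear":[0.0035,-0.094,-0.06],"delta_rot":[0,0,0]},{"gripper":-1,"linear":[0.0035,-0.094,-0.09],"delta_rot":[0,0,0]},{"gripper":-1,"linear":[0.0035,-0.094,-0.12],"delta_rot":[0,0,0]},{"gripper":-1,"linear":[0.0035,-0.094,-0.14],"delta_rot":[0,0,0]},{"gripper":-1,"linear":[0.0035,-0.094,-0.147],"delta_rot":[0,0,0]}]}}

```text
clock: 8.7
position: [0.5697, -0.2483, 0.0377]
ee_rot: [-0.002, 0.174, 0.985, 0.001]
contact_force: [-0.7, -0.3, 0.4]
width: 0.0856
gripper_force: 0.0
```

{"api": "send_rows", "payload": {"increments": [{"gripper":-1,"linear":[0,0,0],"delta_rot":[0,0,0]},{"gripper":1,"linear":[0,0,0],"delta_rot":[0,0,0]},{"gripper":1,"linear":[0,0,0],"delta_rot":[0,0,0]},{"gripper":1,"linear":[0,0,0],"delta_rot":[0,0,0]},{"gripper":1,"linear":[0,0,0],"delta_rot":[0,0,0]},{"gripper":1,"linear":[0,0,0],"delta_rot":[0,0,0]}]}}

```text
clock: 9.3
position: [0.5726, -0.2499, 0.0423]
ee_rot: [0.002, 0.174, 0.985, -0.001]
contact_force: [-0.0, -0.1, 5.7]
width: 0.0575
gripper_force: 43.6
```

{"api": "send_rows", "payload": {"increments": [{"gripper":1,"linear":[0,0,0.02],"delta_rot":[0,0,0]},{"gripper":1,"linear":[0,0,0.05],"delta_rot":[0,0,0]},{"gripper":1,"linear":[0,0,0.085],"delta_rot":[0,0,0]},{"gripper":1,"linear":[0,0,0.115],"delta_rot":[0,0,0]},{"gripper":1,"linear":[0.01,0.02,0.14],"delta_rot":[0,0,0]},{"gripper":1,"linear":[0.02,0.05,0.15],"delta_rot":[0,0,0]},{"gripper":1,"linear":[0.032,0.09,0.15],"delta_rot":[0,0,0]},{"gripper":1,"linear":[0.045,0.13,0.15],"delta_rot":[0,0,0]}]}}

```text
clock: 10.1
position: [0.6162, -0.118, 0.1909]
ee_rot: [0.0, 0.175, 0.985, 0.0]
contact_force: [0.2, -0.6, -0.7]
width: 0.0569
gripper_force: 43.5
```

{"api": "send_rows", "payload": {"increments": [{"gripper":1,"linear":[0.012,0.038,0],"delta_rot":[0,0,0]},{"gripper":1,"linear":[0.022,0.07,0],"delta_rot":[0,0,0]},{"gripper":1,"linear":[0.028,0.094,0],"delta_rot":[0,0,0]},{"gripper":1,"linear":[0.0305,0.104,0],"delta_rot":[0,0,0]},{"gripper":1,"linear":[0.0305,0.104,-0.02],"delta_rot":[0,0,0]},{"gripper":1,"linear":[0.0305,0.104,-0.045],"delta_rot":[0,0,0]},{"gripper":1,"linear":[0.0305,0.104,-0.065],"delta_rot":[0,0,0]},{"gripper":1,"linear":[0.0305,0.104,-0.08],"delta_rot":[0,0,0]}]}}

```text
clock: 10.9
position: [0.6454, -0.0159, 0.1086]
ee_rot: [-0.001, 0.174, 0.985, -0.0]
contact_force: [0.0, 0.5, -1.1]
width: 0.0572
gripper_force: 43.4
```

```bash
python3 -c "
from h import *; wrist('w3')"
```

```text
10.9 [ 0.64543937 -0.01586493  0.10863096] 0.05717865402935514
```

View pics/w3.png

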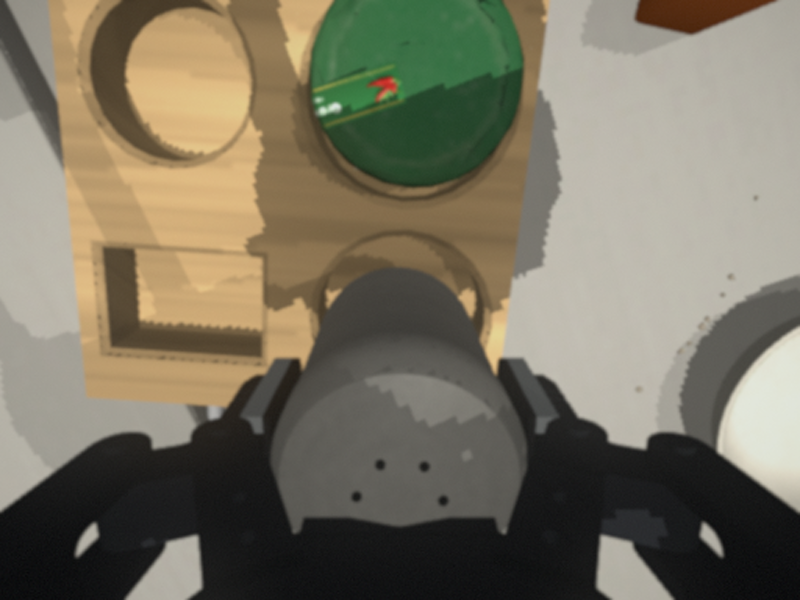

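The green jar sits seated in its pocket. The shaker at about (397,300) is centred over its pocket, whose rim runs from 318 to 490. Lowering it.

{"api": "send_rows", "payload": {"increments": [{"gripper":1,"linear":[0.001,0,-0.015],"delta_rot":[0,0,0]},{"gripper":1,"linear":[0.001,0,-0.03],"delta_rot":[0,0,0]},{"gripper":1,"linear":[0.001,0,-0.042],"delta_rot":[0,0,0]},{"gripper":1,"linear":[0.001,0,-0.051],"delta_rot":[0,0,0]},{"gripper":1,"linear":[0.001,0,-0.056],"delta_rot":[0,0,0]},{"gripper":1,"linear":[0.001,0,-0.059],"delta_rot":[0,0,0]},{"gripper":1,"linear":[0.001,0,-0.059],"delta_rot":[0,0,0]}]}}

```text
clock: 11.65
position: [0.6482, -0.0153, 0.0524]
ee_rot: [0.001, 0.174, 0.985, -0.0]
contact_force: [-0.9, -0.2, 0.3]
width: 0.057
gripper_force: 43.6
```

{"api": "send_rows", "payload": {"increments": [{"gripper":1,"linear":[0,0,-0.001],"delta_rot":[0,0,0]},{"gripper":1,"linear":[0,0,-0.002],"delta_rot":[0,0,0]},{"gripper":1,"linear":[0,0,-0.002],"delta_rot":[0,0,0]}]}}

```text
clock: 11.95
position: [0.6482, -0.0153, 0.0523]
ee_rot: [0.001, 0.174, 0.985, -0.0]
contact_force: [-3.9, -0.3, 9.9]
width: 0.057
gripper_force: 44.6
```

{"api": "send_rows", "payload": {"increments": [{"gripper":-0.65,"linear":[0,0,0],"delta_rot":[0,0,0]},{"gripper":-0.65,"linear":[0,0,0],"delta_rot":[0,0,0]},{"gripper":-0.65,"linear":[0,0,0],"delta_rot":[0,0,0]},{"gripper":-0.65,"linear":[0,0,0],"delta_rot":[0,0,0]}]}}

```text
clock: 12.35
position: [0.6479, -0.0151, 0.0492]
ee_rot: [-0.0, 0.174, 0.985, 0.0]
contact_force: [0.0, 0.2, 0.4]
width: 0.0702
gripper_force: 0.0
```

{"api": "send_rows", "payload": {"increments": [{"gripper":-0.65,"linear":[0,0,0.02],"delta_rot":[0,0,0]},{"gripper":-0.65,"linear":[0,0,0.05],"delta_rot":[0,0,0]},{"gripper":-0.65,"linear":[0,0,0.09],"delta_rot":[0,0,0]},{"gripper":-1,"linear":[0,0,0.13],"delta_rot":[0,0,0]},{"gripper":-1,"linear":[-0.02,-0.03,0.14],"delta_rot":[0,0,0]},{"gripper":-1,"linear":[-0.048,-0.062,0.14],"delta_rot":[0,0,0]},{"gripper":-1,"linear":[-0.076,-0.1,0.14],"delta_rot":[0,0,0]},{"gripper":-1,"linear":[-0.104,-0.138,0.14],"delta_rot":[0,0,0]}]}}

```text
clock: 13.15
position: [0.5428, -0.154, 0.1895]
ee_rot: [0.0, 0.173, 0.985, -0.0]
contact_force: [0.2, 0.2, -0.0]
width: 0.0852
gripper_force: 0.0
```

{"api": "send_rows", "payload": {"increments": [{"gripper":-1,"linear":[-0.028,-0.038,0],"delta_rot":[0,0,0]},{"gripper":-1,"linear":[-0.056,-0.076,0],"delta_rot":[0,0,0]},{"gripper":-1,"linear":[-0.08,-0.105,0],"delta_rot":[0,0,0]},{"gripper":-1,"linear":[-0.09,-0.116,-0.01],"delta_rot":[0,0,0]},{"gripper":-1,"linear":[-0.09,-0.116,-0.04],"delta_rot":[0,0,0]},{"gripper":-1,"linear":[-0.09,-0.116,-0.08],"delta_rot":[0,0,0]},{"gripper":-1,"linear":[-0.09,-0.116,-0.12],"delta_rot":[0,0,0]},{"gripper":-1,"linear":[-0.09,-0.116,-0.147],"delta_rot":[0,0,0]}]}}

```text
clock: 13.95
position: [0.4528, -0.2675, 0.0395]
ee_rot: [-0.001, 0.174, 0.985, 0.001]
contact_force: [-0.5, 0.7, 0.4]
width: 0.0852
gripper_force: 0.0
```

{"api": "send_rows", "payload": {"increments": [{"gripper":-1,"linear":[0,0,0],"delta_rot":[0,0,0]},{"gripper":1,"linear":[0,0,0],"delta_rot":[0,0,0]},{"gripper":1,"linear":[0,0,0],"delta_rot":[0,0,0]},{"gripper":1,"linear":[0,0,0],"delta_rot":[0,0,0]},{"gripper":1,"linear":[0,0,0],"delta_rot":[0,0,0]},{"gripper":1,"linear":[0,0,0],"delta_rot":[0,0,0]},{"gripper":1,"linear":[0,0,0],"delta_rot":[0,0,0]}]}}

```text
clock: 14.65
position: [0.4554, -0.2701, 0.0444]
ee_rot: [0.002, 0.174, 0.985, -0.001]
contact_force: [0.4, -0.2, 7.5]
width: 0.0506
gripper_force: 42.3
```

{"api": "send_rows", "payload": {"increments": [{"gripper":1,"linear":[0,0,0.02],"delta_rot":[0,0,0]},{"gripper":1,"linear":[0,0,0.05],"delta_rot":[0,0,0]},{"gripper":1,"linear":[0,0,0.085],"delta_rot":[0,0,0]},{"gripper":1,"linear":[0,0,0.115],"delta_rot":[0,0,0]},{"gripper":1,"linear":[0.01,0.02,0.14],"delta_rot":[0,0,0]},{"gripper":1,"linear":[0.02,0.05,0.15],"delta_rot":[0,0,0]},{"gripper":1,"linear":[0.032,0.085,0.15],"delta_rot":[0,0,0]},{"gripper":1,"linear":[0.045,0.12,0.15],"delta_rot":[0,0,0]}]}}

```text
clock: 15.45
position: [0.499, -0.1481, 0.1936]
ee_rot: [0.001, 0.175, 0.985, -0.0]
contact_force: [0.5, -0.5, -1.4]
width: 0.0505
gripper_force: 42.1
```

{"api": "send_rows", "payload": {"increments": [{"gripper":1,"linear":[0.012,0.034,0],"delta_rot":[0,0,0]},{"gripper":1,"linear":[0.02,0.06,0],"delta_rot":[0,0,0]},{"gripper":1,"linear":[0.0245,0.077,0],"delta_rot":[0,0,0]},{"gripper":1,"linear":[0.0245,0.0825,0],"delta_rot":[0,0,0]},{"gripper":1,"linear":[0.0245,0.0825,-0.02],"delta_rot":[0,0,0]},{"gripper":1,"linear":[0.0245,0.0825,-0.045],"delta_rot":[0,0,0]},{"gripper":1,"linear":[0.0245,0.0825,-0.065],"delta_rot":[0,0,0]},{"gripper":1,"linear":[0.0245,0.0825,-0.08],"delta_rot":[0,0,0]}]}}

```text
clock: 16.25
position: [0.5222, -0.0672, 0.1114]
ee_rot: [-0.001, 0.174, 0.985, -0.0]
contact_force: [0.2, 0.7, -0.3]
width: 0.0504
gripper_force: 42.1
```

```bash
python3 -c "
from h import *; wrist('w4')"
```

```text
16.25 [ 0.52221932 -0.06720263  0.11137052] 0.050368248690054206
```

View pics/w4.png

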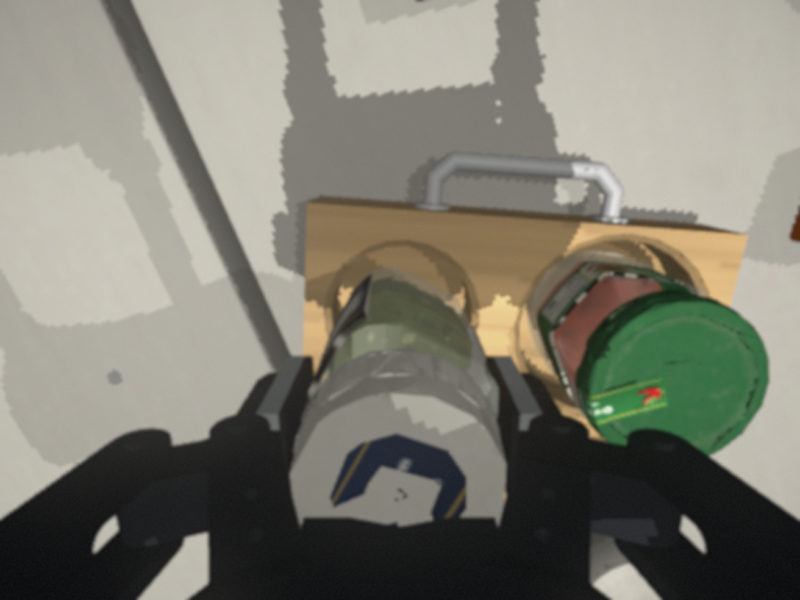

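The herb jar's foot (about 335–475 px) is centred over the 63 mm pocket rim (332–478). The green jar is well seated at right. Lowering gently.

{"api": "send_rows", "payload": {"increments": [{"gripper":1,"linear":[0.0005,0,-0.015],"delta_rot":[0,0,0]},{"gripper":1,"linear":[0.0005,0,-0.03],"delta_rot":[0,0,0]},{"gripper":1,"linear":[0.0005,0,-0.042],"delta_rot":[0,0,0]},{"gripper":1,"linear":[0.0005,0,-0.05],"delta_rot":[0,0,0]},{"gripper":1,"linear":[0.0005,0,-0.055],"delta_rot":[0,0,0]},{"gripper":1,"linear":[0.0005,0,-0.057],"delta_rot":[0,0,0]},{"gripper":1,"linear":[0.0005,0,-0.057],"delta_rot":[0,0,0]}]}}

```text
clock: 17.0
position: [0.5239, -0.0667, 0.0555]
ee_rot: [0.0, 0.174, 0.985, 0.0]
contact_force: [0.5, 0.2, -0.5]
width: 0.0501
gripper_force: 42.1
```

{"api": "send_rows", "payload": {"increments": [{"gripper":1,"linear":[0,0,-0.001],"delta_rot":[0,0,0]},{"gripper":1,"linear":[0,0,-0.002],"delta_rot":[0,0,0]},{"gripper":1,"linear":[0,0,-0.002],"delta_rot":[0,0,0]}]}}

```text
clock: 17.3
position: [0.5243, -0.0667, 0.0545]
ee_rot: [0.001, 0.174, 0.985, -0.0]
contact_force: [-1.1, 0.7, 4.4]
width: 0.0506
gripper_force: 42.5
```

{"api": "send_rows", "payload": {"increments": [{"gripper":1,"linear":[0,0,-0.001],"delta_rot":[0,0,0]},{"gripper":-0.5,"linear":[0,0,-0.001],"delta_rot":[0,0,0]},{"gripper":-0.5,"linear":[0,0,-0.001],"delta_rot":[0,0,0]},{"gripper":-0.5,"linear":[0,0,-0.001],"delta_rot":[0,0,0]},{"gripper":-0.5,"linear":[0,0,-0.001],"delta_rot":[0,0,0]}]}}

```text
clock: 17.8
position: [0.5238, -0.0666, 0.0523]
ee_rot: [-0.0, 0.174, 0.985, 0.0]
contact_force: [0.1, 0.5, 0.6]
width: 0.0642
gripper_force: 0.0
```

{"api": "send_rows", "payload": {"increments": [{"gripper":-0.5,"linear":[0,0,0.02],"delta_rot":[0,0,0]},{"gripper":-0.5,"linear":[0,0,0.05],"delta_rot":[0,0,0]},{"gripper":-0.5,"linear":[0,0,0.09],"delta_rot":[0,0,0]},{"gripper":-0.5,"linear":[0,0,0.13],"delta_rot":[0,0,0]},{"gripper":-1,"linear":[0,0.01,0.15],"delta_rot":[0,0,-0.14]},{"gripper":-1,"linear":[-0.005,0.045,0.15],"delta_rot":[0,0,-0.28]},{"gripper":-1,"linear":[-0.01,0.08,0.15],"delta_rot":[0,0,-0.42]},{"gripper":-1,"linear":[-0.015,0.12,0.15],"delta_rot":[0,0,-0.56]}]}}

```text
clock: 18.6
position: [0.5087, 0.054, 0.2025]
ee_rot: [0.0, 0.443, 0.897, 0.0]
contact_force: [0.8, 1.1, -0.2]
width: 0.0856
gripper_force: 0.0
```

{"api": "send_rows", "payload": {"increments": [{"gripper":-1,"linear":[-0.006,0.035,0],"delta_rot":[0,0,-0.14]},{"gripper":-1,"linear":[-0.011,0.07,0],"delta_rot":[0,0,-0.28]},{"gripper":-1,"linear":[-0.016,0.1,0],"delta_rot":[0,0,-0.42]},{"gripper":-1,"linear":[-0.021,0.13,0],"delta_rot":[0,0,-0.56]},{"gripper":-1,"linear":[-0.026,0.16,0],"delta_rot":[0,0,-0.7]},{"gripper":-1,"linear":[-0.03,0.18,0],"delta_rot":[0,0,-0.84]},{"gripper":-1,"linear":[-0.034,0.2,0],"delta_rot":[0,0,-0.98]},{"gripper":-1,"linear":[-0.034,0.203,0],"delta_rot":[0,0,-1.12]}]}}

```text
clock: 19.4
position: [0.4741, 0.2585, 0.2021]
ee_rot: [-0.001, 0.85, 0.526, -0.0]
contact_force: [0.7, -0.1, -0.5]
width: 0.0855
gripper_force: 0.0
```

{"api": "send_rows", "payload": {"increments": [{"gripper":-1,"linear":[0,0,0],"delta_rot":[0,0,-0.15]},{"gripper":-1,"linear":[0,0,0],"delta_rot":[0,0,-0.3]},{"gripper":-1,"linear":[0,0,0],"delta_rot":[0,0,-0.45]},{"gripper":-1,"linear":[0,0,0],"delta_rot":[0,0,-0.45]},{"gripper":-1,"linear":[0,0,0],"delta_rot":[0,0,-0.45]}]}}

```text
clock: 19.9
position: [0.4747, 0.2563, 0.2022]
ee_rot: [0.0, 0.945, 0.326, -0.0]
contact_force: [-0.7, -0.8, -0.6]
width: 0.0853
gripper_force: 0.0
```

```bash
python3 -c "
from h import *; wrist('w5')"
```

```text
19.9 [0.47471192 0.2563481  0.20223982] 0.08530440973310792
```

View pics/w5.png

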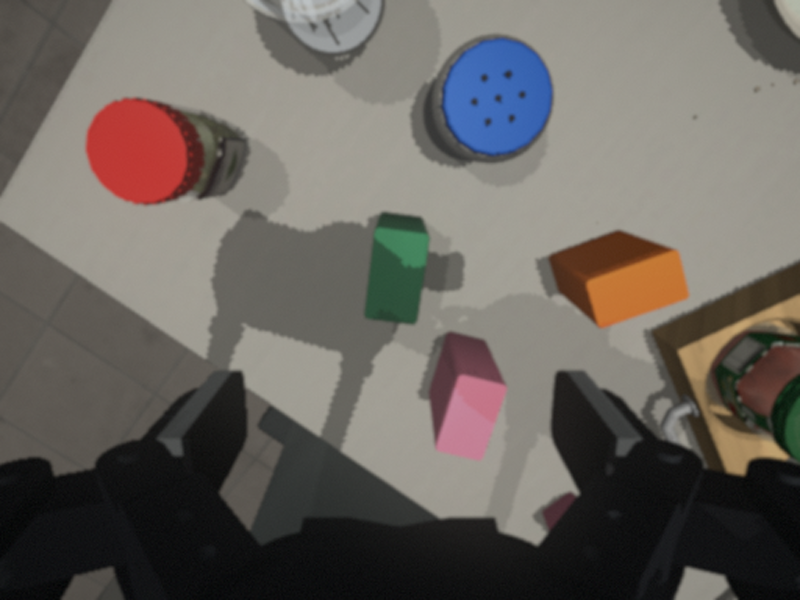

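The green box top has corners (379,231), (430,236), (416,324) and (365,319). The pink one at (470,415) and the orange one at (640,290) are clear of the fingers.

```bash
python3 -c "
from h import *
b=np.array([wpt('w5',*p,.075) for p in [(379,231),(430,236),(416,324),(365,319)]])
print(b.mean(0),np.linalg.norm(b-np.roll(b,1,0),axis=1))
l=b[0]-b[3]+b[1]-b[2];print(np.arctan2(l[1],l[0])); s=b[1]-b[0]+b[2]-b[3]; print(np.arctan2(s[1],s[0]))"
```

```text
[0.473275 0.25745 ] [0.05007205 0.02724261 0.05004898 0.02863093]
0.511464441530062
-1.0061261317562396
```

{"api": "send_rows", "payload": {"increments": [{"gripper":-1,"linear":[0,0.001,-0.03],"delta_rot":[0,0,-0.12]},{"gripper":-1,"linear":[0,0.001,-0.06],"delta_rot":[0,0,-0.12]},{"gripper":-1,"linear":[0,0.001,-0.09],"delta_rot":[0,0,-0.12]},{"gripper":-1,"linear":[0,0.001,-0.12],"delta_rot":[0,0,-0.12]},{"gripper":-1,"linear":[0,0.001,-0.145],"delta_rot":[0,0,-0.12]},{"gripper":-1,"linear":[0,0.001,-0.166],"delta_rot":[0,0,-0.12]},{"gripper":-1,"linear":[0,0.001,-0.166],"delta_rot":[0,0,-0.12]}]}}

```text
clock: 20.65
position: [0.4726, 0.2564, 0.0338]
ee_rot: [0.0, 0.963, 0.268, -0.003]
contact_force: [-1.4, 0.1, -0.1]
width: 0.0853
gripper_force: 0.0
```

{"api": "send_rows", "payload": {"increments": [{"gripper":1,"linear":[0,0,0],"delta_rot":[0,0,0]},{"gripper":1,"linear":[0,0,0],"delta_rot":[0,0,0]},{"gripper":1,"linear":[0,0,0],"delta_rot":[0,0,0]},{"gripper":1,"linear":[0,0,0],"delta_rot":[0,0,0]},{"gripper":1,"linear":[0,0,0],"delta_rot":[0,0,0]},{"gripper":1,"linear":[0,0,0],"delta_rot":[0,0,0]},{"gripper":1,"linear":[0,0,0],"delta_rot":[0,0,0]},{"gripper":1,"linear":[0,0,0],"delta_rot":[0,0,0]}], "newtons": 25}}

```text
clock: 21.45
position: [0.4755, 0.2577, 0.0375]
ee_rot: [-0.0, 0.964, 0.268, 0.001]
contact_force: [0.6, 0.7, 6.9]
width: 0.0297
gripper_force: 33.7
```

{"api": "send_rows", "payload": {"increments": [{"gripper":1,"linear":[0,0,0.02],"delta_rot":[0,0,0]},{"gripper":1,"linear":[0,0,0.05],"delta_rot":[0,0,0]},{"gripper":1,"linear":[0,0,0.085],"delta_rot":[0,0,0]},{"gripper":1,"linear":[0,0,0.115],"delta_rot":[0,0,0]},{"gripper":1,"linear":[0.007,-0.02,0.14],"delta_rot":[0,0,0.08]},{"gripper":1,"linear":[0.018,-0.05,0.15],"delta_rot":[0,0,0.16]},{"gripper":1,"linear":[0.032,-0.09,0.15],"delta_rot":[0,0,0.24]},{"gripper":1,"linear":[0.047,-0.13,0.15],"delta_rot":[0,0,0.32]}]}}

```text
clock: 22.25
position: [0.5219, 0.1264, 0.187]
ee_rot: [0.0, 0.908, 0.42, 0.0]
contact_force: [1.0, 1.1, -1.0]
width: 0.0293
gripper_force: 32.9
```

{"api": "send_rows", "payload": {"increments": [{"gripper":1,"linear":[0.014,-0.04,0],"delta_rot":[0,0,0.08]},{"gripper":1,"linear":[0.028,-0.08,0],"delta_rot":[0,0,0.16]},{"gripper":1,"linear":[0.042,-0.12,0],"delta_rot":[0,0,0.24]},{"gripper":1,"linear":[0.056,-0.155,0],"delta_rot":[0,0,0.29]},{"gripper":1,"linear":[0.07,-0.19,0],"delta_rot":[0,0,0.29]},{"gripper":1,"linear":[0.081,-0.215,0],"delta_rot":[0,0,0.29]},{"gripper":1,"linear":[0.0865,-0.229,0],"delta_rot":[0,0,0.29]},{"gripper":1,"linear":[0.0865,-0.229,0],"delta_rot":[0,0,0.29]}]}}

```text
clock: 23.05
position: [0.6086, -0.1031, 0.1858]
ee_rot: [-0.0, 0.839, 0.544, -0.0]
contact_force: [0.4, 0.6, -1.0]
width: 0.0297
gripper_force: 32.9
```

{"api": "send_rows", "payload": {"increments": [{"gripper":1,"linear":[0,0,-0.02],"delta_rot":[0,0,0]},{"gripper":1,"linear":[0,0,-0.045],"delta_rot":[0,0,0]},{"gripper":1,"linear":[0,0,-0.06],"delta_rot":[0,0,0]},{"gripper":1,"linear":[0,0,-0.08],"delta_rot":[0,0,0]},{"gripper":1,"linear":[0,0,-0.08],"delta_rot":[0,0,0]}]}}

```text
clock: 23.55
position: [0.6053, -0.099, 0.1038]
ee_rot: [-0.003, 0.838, 0.545, -0.002]
contact_force: [-0.3, 0.5, -1.2]
width: 0.0297
gripper_force: 32.9
```

```bash
python3 -c "
from h import *; wrist('w6')"
```

```text
23.55 [ 0.60528882 -0.09902237  0.10381376] 0.02969704095230717
```

View pics/w6.png

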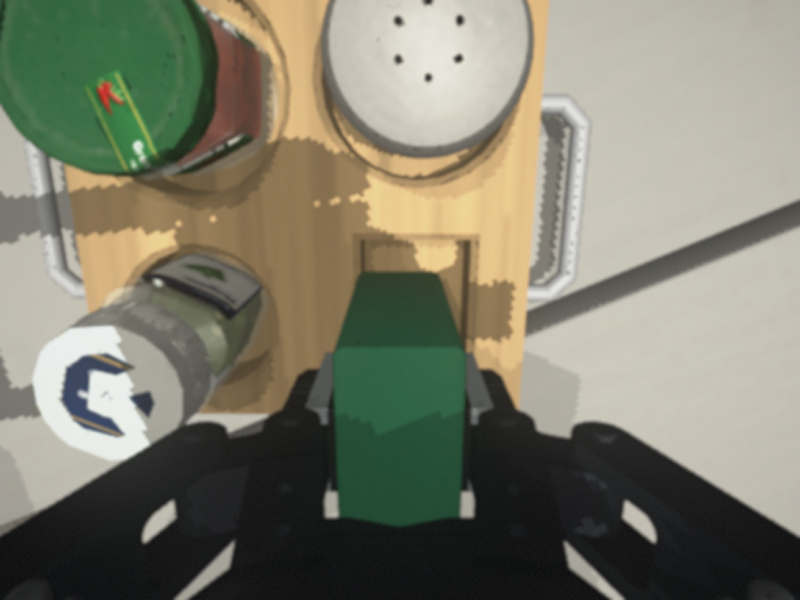

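All three things are seated. The box is aligned with the oblong pocket but slightly left of it: pocket far rim (357,237)–(477,237), box foot (362–440, 272). Working out the offset.

```bash
python3 -c "
from h import *
from rig import get_state
a,b=wpt('w6',357,237,.04),wpt('w6',477,237,.04)
f=(wpt('w6',362,272,.066)+wpt('w6',440,272,.066))/2
print(a,b,np.linalg.norm(a-b),np.arctan2(*(b-a)[::-1]),'foot mid',f)
ex=np.array([np.cos(-.418),np.sin(-.418)]);ey=np.array([-ex[1],ex[0]])
print('pocket centre',(a+b)/2-ey*.034,'box centre',f-ey*.026); print(np.load('w6.npz')['pos'],get_state()['position'])
print('shift caddy x,y',((a+b)/2-ey*.034-f+ey*.026)@np.array([ex,ey]).T)"
```

```text
[ 0.6016 -0.061 ] [ 0.6464 -0.0808] 0.04898040424496306 -0.41615136405766184 foot mid [ 0.6146 -0.0762]
pocket centre [ 0.61019826 -0.10197269] box centre [ 0.60404573 -0.09996147]
[ 0.60528882 -0.09902237  0.10381376] [ 0.60662493 -0.09960565  0.10541754]
shift caddy x,y [0.00643924 0.00065946]
```

{"api": "send_rows", "payload": {"increments": [{"gripper":1,"linear":[0.002,0,0],"delta_rot":[0,0,0]},{"gripper":1,"linear":[0.002,0,0],"delta_rot":[0,0,0]},{"gripper":1,"linear":[0.002,0,0],"delta_rot":[0,0,0]},{"gripper":1,"linear":[0.002,0,0],"delta_rot":[0,0,0]}]}}

```text
clock: 24.0
position: [0.6106, -0.1016, 0.1072]
ee_rot: [0.0, 0.839, 0.545, 0.0]
contact_force: [0.9, -0.4, -1.3]
width: 0.0295
gripper_force: 32.9
```

```bash
python3 -c "
from h import *; wrist('w7')
d=cv2.imread('pics/w7.png')[180:420,250:550]; cv2.imwrite('pics/w7c.png',cv2.resize(d,None,fx=2,fy=2))"
```

```text
24.0 [ 0.61064945 -0.10164936  0.10722173] 0.02953146615159947
```

View pics/w7c.png

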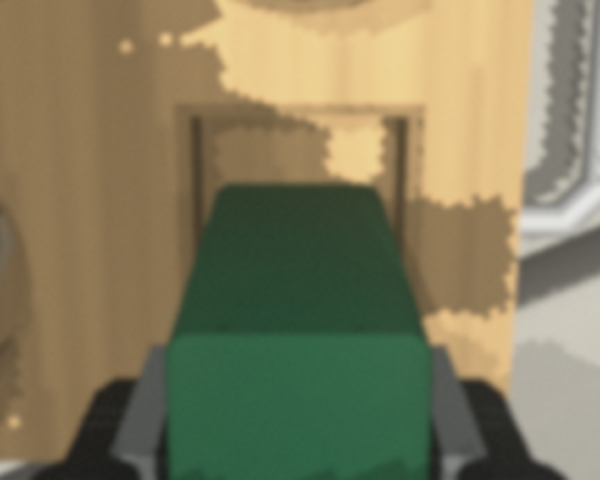

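The box foot (220–380 in the crop) is now centred in the pocket rim (180–425). Lowering.

{"api": "send_rows", "payload": {"increments": [{"gripper":1,"linear":[0,0,-0.015],"delta_rot":[0,0,0]},{"gripper":1,"linear":[0,0,-0.03],"delta_rot":[0,0,0]},{"gripper":1,"linear":[0,0,-0.042],"delta_rot":[0,0,0]},{"gripper":1,"linear":[0,0,-0.052],"delta_rot":[0,0,0]},{"gripper":1,"linear":[0,0,-0.057],"delta_rot":[0,0,0]},{"gripper":1,"linear":[0,0,-0.059],"delta_rot":[0,0,0]},{"gripper":1,"linear":[0,0,-0.059],"delta_rot":[0,0,0]},{"gripper":1,"linear":[0,0,-0.059],"delta_rot":[0,0,0]}]}}

```text
clock: 24.85
position: [0.6108, -0.1017, 0.0479]
ee_rot: [0.001, 0.839, 0.545, 0.0]
contact_force: [0.5, -0.0, -0.4]
width: 0.0295
gripper_force: 33.0
```

{"api": "send_rows", "payload": {"increments": [{"gripper":1,"linear":[0,0,-0.001],"delta_rot":[0,0,0]},{"gripper":1,"linear":[0,0,-0.002],"delta_rot":[0,0,0]},{"gripper":1,"linear":[0,0,-0.002],"delta_rot":[0,0,0]}]}}

```text
clock: 25.15
position: [0.6109, -0.1018, 0.0475]
ee_rot: [0.001, 0.839, 0.545, 0.001]
contact_force: [-1.6, 0.6, 8.7]
width: 0.0297
gripper_force: 34.1
```

{"api": "send_rows", "payload": {"increments": [{"gripper":-0.05,"linear":[0,0,0],"delta_rot":[0,0,0]},{"gripper":-0.05,"linear":[0,0,0],"delta_rot":[0,0,0]},{"gripper":-0.05,"linear":[0,0,0],"delta_rot":[0,0,0]},{"gripper":-0.05,"linear":[0,0,0],"delta_rot":[0,0,0]}]}}

```text
clock: 25.55
position: [0.6102, -0.1016, 0.0452]
ee_rot: [-0.0, 0.839, 0.545, -0.0]
contact_force: [0.2, 0.3, -0.5]
width: 0.0452
gripper_force: 0.0
```

{"api": "send_rows", "payload": {"increments": [{"gripper":-0.05,"linear":[0,0,0.02],"delta_rot":[0,0,0]},{"gripper":-0.05,"linear":[0,0,0.05],"delta_rot":[0,0,0]},{"gripper":-0.05,"linear":[0,0,0.09],"delta_rot":[0,0,0]},{"gripper":-0.05,"linear":[0,0,0.13],"delta_rot":[0,0,0]},{"gripper":-0.05,"linear":[-0.015,-0.04,0.16],"delta_rot":[0,0,0]},{"gripper":-0.05,"linear":[-0.03,-0.085,0.16],"delta_rot":[0,0,0]},{"gripper":-0.05,"linear":[-0.045,-0.13,0.16],"delta_rot":[0,0,0]},{"gripper":-0.05,"linear":[-0.06,-0.175,0.16],"delta_rot":[0,0,0]}]}}

```text
clock: 26.35
position: [0.5497, -0.278, 0.2058]
ee_rot: [0.0, 0.839, 0.545, 0.0]
contact_force: [0.8, 0.0, 0.3]
width: 0.045
gripper_force: 0.0
```

{"api": "send_rows", "payload": {"increments": [{"gripper":-0.05,"linear":[-0.015,-0.04,0],"delta_rot":[0,0,0]},{"gripper":-0.05,"linear":[-0.03,-0.08,0],"delta_rot":[0,0,0]},{"gripper":-0.05,"linear":[-0.045,-0.12,0],"delta_rot":[0,0,0]},{"gripper":-0.05,"linear":[-0.06,-0.15,0],"delta_rot":[0,0,0]},{"gripper":-0.05,"linear":[-0.06,-0.15,0],"delta_rot":[0,0,0]},{"gripper":-0.05,"linear":[-0.06,-0.15,0],"delta_rot":[0,0,0]},{"gripper":-0.05,"linear":[-0.06,-0.15,0],"delta_rot":[0,0,0]}]}}

```text
clock: 27.05
position: [0.4906, -0.4256, 0.2052]
ee_rot: [-0.0, 0.839, 0.545, 0.0]
contact_force: [0.7, 0.8, 0.1]
width: 0.0448
gripper_force: 0.0
```

```bash
python3 - <<'E'
from rig import optics
import cv2,numpy as np
r=optics.get_image("top"); np.savez("top1.npz",**r); p=r["pixels"]
s=optics.get_image("side")["pixels"]
a=cv2.resize(p[115:225,105:405],(800,293),interpolation=cv2.INTER_CUBIC)
b=cv2.resize(s[140:290,110:360],(500,300),interpolation=cv2.INTER_CUBIC)
c=np.zeros((600,800,3),np.uint8); c[:293]=a; c[300:,:500]=b; cv2.imwrite("pics/fin.png",c)
E
```

```text
(no output)
```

View pics/fin.png

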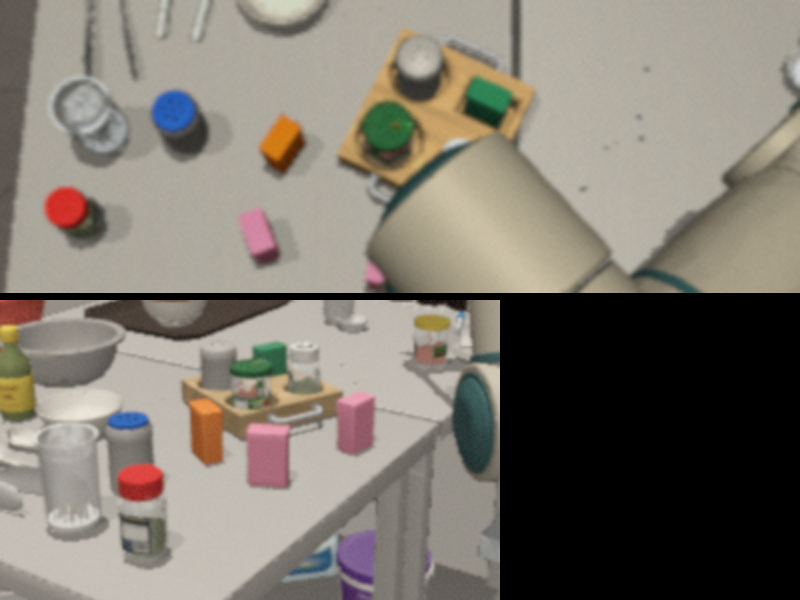

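All four stand upright in their pockets and the kitchen pieces are untouched. Top view: pepper (420,60), green lid (388,130), box (490,100), white cap partly hidden at (458,146). I'll check the numbers once.

```bash
python3 - <<'E'
import numpy as np; from h import ray
r=dict(np.load("top1.npz"))
A=lambda u,v,z: ray(r,105+(u+.5)/2.667-.5,115+(v+.5)/2.667-.5,z)[:2]
y=-.418;M=np.array([[np.cos(y),np.sin(y)],[-np.sin(y),np.cos(y)]])
for n,u,v,z in [("pep",420,58,.105),("chili",388,126,.094),("box",491,97,.085),("corner++",405,29,.04),("corner+-",535,92,.04),("corner-+",339,158,.04)]:
    print(n,(M@(A(u,v,z)-[.5856,-.0396])).round(4))
E
```

```text
pep [0.0448 0.0451]
chili [-0.0452  0.044 ]
box [ 0.044  -0.0506]
corner++ [0.0936 0.0886]
corner+- [ 0.0889 -0.0943]
corner-+ [-0.0943  0.0882]
```

```bash
python3 -c "
from rig import sign_off
print(sign_off())"
```

```text
the job is handed in; nothing more can be done
None
```

I handed the job in at about 27 s with all four things upright in their pockets; the jar, shaker and box measured within about 3 mm of centre, while the herb jar, partly hidden by the arm, was judged by eye and by touch on the pocket floor. The caddy had not moved measurably, and the kitchen containers looked undisturbed by eye.

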